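# Set the painting turntable to the large dot

### The arm

A 6-joint arm with a two-finger parallel gripper is mounted at the origin on a cart in front of the work surface, level with it; the furniture and walls round the work are solid. World frame = base frame: x ahead of the robot, y to its left, z up, the work surface at z = 0. Lengths are in m, angles in rad, forces in N, time in s.
With the tool pointing down it reaches from about 0.275 to 0.875 m from the base axis. Payload 12.5 kg.
Tool frame: the origin (TCP) lies between the finger pads; the fingertips stand 19 mm ahead of it and the grasp point (between the pads) is the TCP (ctrl.tips_ahead is the distance from the TCP to the fingertips, in m); z points along the fingers, y is the line along which they close (so a half turn about z gives the same grasp; the last joint's range is limited). The gripper opens to 85 mm and grips with 20 to 120 N. Pads are 22 mm wide; open, the fingers measure 114 mm over their backs; the gripper's body (76 mm by 85 mm) begins 54 mm behind the grasp point. The pads swing forward as they close: fully open they stand 13 mm farther back than shut.
Start: joints at [1.214, 0.351, 1.652, -0, 1.139, -0.085], TCP at [0.148, 0.53, 0.25] pointing down, gripper open.
Joint ranges: [-2.75, 2.75], [-0.79, 2.1], [0.01, 2.65], [-1.57, 4.71], [0.07, 3.14], [-2.87, 2.87]. Speed limits (rad/s): [2.22, 2.22, 2.79, 3.14, 3.14, 3.14].

### API

Orientations are given as a unit quaternion [x, y, z, w].
In Python, from station import ctrl gives the robot as it stands.
- The arm moves only by the tool drive_tool, never from a script. Its argument "motion" is a list that holds one entry, the list of rows, each a list of 6 numbers: the shift along the world's x, y, z in mm, then the turn, a rotation vector about the world's x, y, z in rad. A call has 1 to 10 rows; each row is the pose to reach, as a shift and turn from the pose commanded when the call began; what a row does not reach only later rows make up. A row lasts 1/8 s, in which the tool goes at most 62.5 mm and 10.7 degrees, less where a joint would pass 70% of its speed; a pose out of reach is approached as far as the arm can. A call with a gripper value outside its range is refused whole. "grip" is the finger opening in mm, from 0 to 85.4, set as the call begins (left out, the last holds). The fingers move at their own pace and stop on an object; "force" is the grip in N (left out, the last holds). Time passes only in rows, so rows that repeat a pose let the fingers close. It gives the time, the measured TCP pose, the force, the opening and the grip force at its end, in the units of the state.
- ctrl.sense(): the state, without advancing time (a new reading comes with each control period).
- ctrl.grab_frame(name): name is "scene" or "top" or "wrist"; returns a dict with "img" (400x640x3 uint8, blue, green, red), "camera_matrix" (3x3 intrinsics, pixels), "distortion" ([k1, k2, p1, p2, k3] as OpenCV has them; the pictures are not rectified), "R" (3x3) and "t" (3): a world point X has camera coordinates R X + t. Camera axes: x right, y down, z forward; pixel columns grow to the right and rows downward; lengths in m; the calibration is good to about 2 mm. A picture is of the moment at which its call begins. There is no depth.
- ctrl.job_done(): hands the job in; it is judged then, once.
The state is a dict: "time_s": time; "q": joint angles; "joint_velocities": joint speeds; "joint_torque": joint torques, N m; "tool_pos": TCP position; "tcp_rot": TCP orientation; "contact_force": force on the tool from outside, world axes, zero at the start; "torque": the same for the moment, N m; "opening": finger opening in m; "grasp_force": force on a finger pad.
Only numpy, scipy, OpenCV 4.12 (cv2) and the standard library are available. Lean on these libraries where they do the work, as an engineer would, in place of code of your own. Each camera call takes 0.05 s, during which the arm holds its last target. There are 200 camera calls.

### The job

Turn the painting turntable by pushing its upright lever round with the fingertips or the outside of the fingers, until the lever's nose points at the middle of the large white dot on the scale. Only push it, gently, without gripping it, so that the model wagon rides round on the turntable without being touched or displaced, and leave the glue bottle, the jar and the paint tin where they stand. Then back away and leave the lever there.

Things in the scene. Friction and masses are not known exactly. Their poses are not given: they have to be found in the camera images.
- turntable_base: dark steel round base plate of the turntable, fixed to the table, 254 mm across, 10 mm high; origin at the centre of its underside, on the vertical axis of rotation. Its -x axis points to the middle of the scale, on the side nearer the robot; z up. White ticks every 10 degrees (long ones every 30) lie 94 to 106 mm from the axis. Two steel end stops (16 x 10 mm, top at z = 26 mm) stand 104 mm from the axis, 1.3 rad either side of -x.
- stage (a joint): turning angle (rad) of the aluminium turntable, a disc of 84 mm radius with a thin cork top, surface 21.5 mm above the table, with the lever fixed on it. 0: the lever lies on the base's -x axis; grows counter-clockwise seen from above (with the lever on the near side it then moves to the robot's right). Range -1.15 to 1.15. A friction brake (about 0.12 N m, 1.5 N at the lever) holds it wherever it is left; it does not spring back.
- lever_post (a point): point on the axis of the lever's upright round steel post, 50 mm above the table, 83 mm from the turntable's axis. The post is 14 mm thick from 25 to 68 mm above the table, with a black cap of 19 mm diameter on it from 68 to 80 mm. At its foot is a flat bar 14 mm wide (20 to 26 mm above the table), 68 to 94 mm from the axis, ending outward in a pointed nose at 100 mm.
- pointer (a point): the point of the scale at which the lever's nose aims: 112 mm from the axis on the line from the axis through the post and nose, 11.5 mm above the table; turns with the lever
- large_dot: the large white round dot on the scale, 20 mm across, 1.5 mm thick, fixed on the base plate near its rim, 112 mm from the axis, 0.7 rad to one side or the other of the base's -x axis; origin at the centre of its underside, 10 mm above the table
- small_dot: the small white round dot, 8 mm across, fixed on the scale likewise on the other side; not the goal
- wagon: small black model wagon, 26 x 50 x 23 mm (x, y, z), loose, standing on the middle of the turntable; origin at the centre of its underside, z up
- glue_bottle: loose glue bottle with a blue pointed cap, 27 mm diameter, 98 mm high, standing beside the turntable; origin at the centre of its underside
- jar: loose round jar with a white screw cap, 37 mm diameter, 78 mm high, standing behind the turntable; origin at the centre of its underside
- tin: loose small paint tin, 34 mm diameter, 36 mm high, standing to the left of the turntable; origin at the centre of its underside
Things that resemble listed ones, but are neither listed nor needed, are in the scene too. What is shaped like the glue_bottle but purple is not meant.

How it is judged:
By the outcome, as a careful person would: the job done as asked, in the order asked, and still so for the second after the job is handed in, with the robot touching nothing.
It also fails if it takes over 51 s, if anything falls off the work surface, if the arm or the gripper's body presses on something with over 40 N, if the wrist force passes 120 N, or if a joint passes its speed limit or range.

## Working session

There is one attempt and no reset: what is moved stays moved. The work goes in short steps, Python scripts to look and compute and a tool call to move; the robot and the scene stay as the last step left them, time stands still between calls to the robot, and variables do not carry over. Pictures are saved under pics/ and viewed, at most 10 in all, crops included, and the job is handed in when it is done.

Besides the shell and the picture viewer there is one more tool, called after "Emit:" as name([rows], argument=value, ...), one row to a line, values as JSON. drive_tool: Moves the arm, as the interface text tells. Its arguments: {"type":"object","properties":{"motion":{"type":"array","items":{"type":"array","items":{"type":"array","items":{"type":"number"}}}},"grip":{"type":"number"},"force":{"type":"number"}},"required":["motion"]}

```bash
mkdir -p pics
cat > h.py <<'E'
import numpy as np, cv2
from station import ctrl
def grab(n):
    f=ctrl.grab_frame(n); return f
def ray(f,u,v,z):
    K=np.array(f["camera_matrix"]);d=np.array(f["distortion"]);R=np.array(f["R"]);t=np.array(f["t"])
    p=cv2.undistortPoints(np.array([[[u,v]]],float),K,d)[0,0]
    c=-R.T@t; r=R.T@np.array([p[0],p[1],1]); return c+r*(z-c[2])/r[2]
def proj(f,X):
    R=np.array(f["R"]);t=np.array(f["t"],float)
    return cv2.projectPoints(np.array(X,float).reshape(-1,1,3),cv2.Rodrigues(R)[0],t,np.array(f["camera_matrix"]),np.array(f["distortion"]))[0][:,0]
E
python3 - <<'E'
from h import *
for n in ("top","scene"):
    f=grab(n); cv2.imwrite(f"pics/{n}1.png",f["img"])
    print(n,-np.array(f["R"]).T@np.array(f["t"]))
print(ctrl.sense())
E
```

```text
top [0.56915253 0.26966109 0.99571759]
scene [ 0.34495006 -0.29567527  0.65758838]
{'time_s': 0.1, 'q': array([ 1.21440222e+00,  3.51176303e-01,  1.65233265e+00,  6.08087469e-06,
        1.13910883e+00, -8.46103870e-02]), 'joint_velocities': array([-0.00090537, -0.00340161, -0.00200793,  0.00137749, -0.00010328,
        0.0003919 ]), 'joint_torque': array([ 1.98142669e-03, -5.06831932e+01, -2.91874498e+01, -4.29379224e-05,
        2.59601860e-03,  4.16337556e-06]), 'tool_pos': array([0.14753341, 0.52956548, 0.249826  ]), 'tcp_rot': array([ 1.35475248e-01,  9.90780599e-01, -4.99547137e-04, -1.14801278e-04]), 'contact_force': array([-8.98776162e-01, -6.02701482e-04, -2.75516511e-03]), 'torque': array([ 0.02886582,  0.06000893, -0.00498161]), 'grasp_force': 0.0, 'opening': 0.08541166859086001}
```

View pics/top1.png

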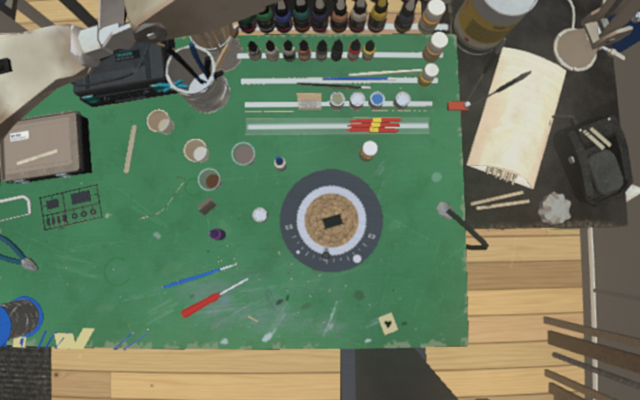

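View pics/scene1.png

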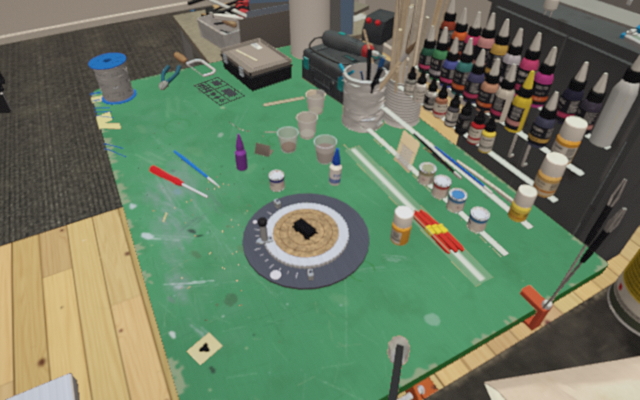

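Top view: the turntable is centred near (332,220), the large dot near (357,258), the lever near (325,250) and the wagon at (332,221). The bottle with the blue cap is at (280,162), the tin at (260,214) and the jar at (370,150). The purple decoy is at (217,234). I'll check this with crops.

Run:
```python
from h import *
f=grab("top"); g=grab("scene")
print(proj(f,[[0,0,0],[.3,0,0],[.6,0,0],[.6,.3,0]]))
for n,u,v,z in (("c",332,220,.01),("dot",357,258,.0115),("lev",325,250,.08),("bot",280,162,.09),("jar",370,150,.07),("tin",260,214,.036)): print(n,ray(f,u,v,z))
print("sc dot",ray(g,276,274,.0115),"cap",ray(g,262,222,.08))
a=cv2.resize(f["img"][160:280,270:390],(500,500),interpolation=2)
b=cv2.resize(g["img"][190:290,235:375],(700,500),interpolation=2)[:,:300]
cv2.imwrite("pics/c.png",np.hstack([a,b]))
```

```text
[[428.72168549 465.43952949]
 [427.60862807 343.15465168]
 [424.86699807 220.68729158]
 [304.10598186 221.82253566]]
c [0.60356434 0.23142061 0.01      ]
dot [0.51063531 0.17173555 0.0115    ]
lev [0.53342091 0.25072141 0.08      ]
bot [0.73371371 0.35136942 0.09      ]
jar [0.76412509 0.14297851 0.07      ]
tin [0.61837814 0.4041034  0.036     ]
sc dot [0.50928962 0.17478121 0.0115    ] cap [0.51751646 0.24523047 0.08      ]
```

View pics/c.png

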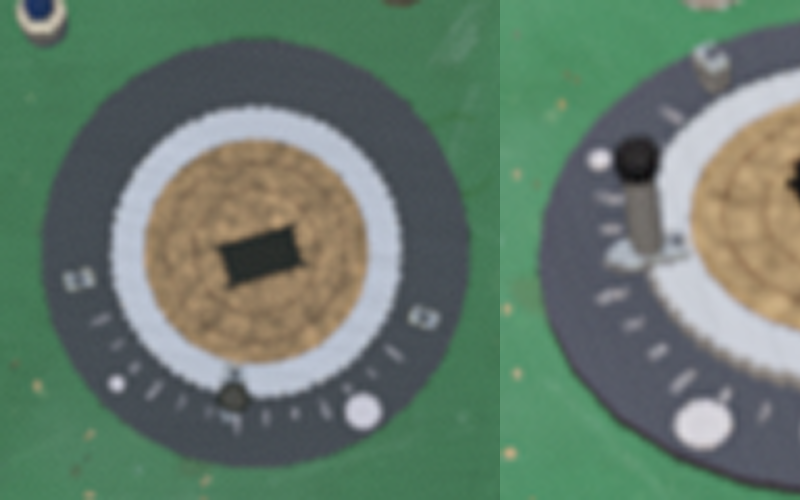

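Left crop (top view): the large dot is at (363,411), the small dot at (117,383) and the lever at (232,392). The stops are at (78,279) and (424,318). The large dot is on the robot's right, so the lever has to move towards -y. The only thing like it is the small dot, which isn't the goal.

```bash
cat >> h.py <<'E'
from scipy.optimize import least_squares
def blob(f,u,v,r=8,thr=None):
    g=cv2.cvtColor(f["img"],6).astype(float); u,v=int(round(u)),int(round(v))
    p=g[v-r:v+r+1,u-r:u+r+1]; w=np.clip(p-(np.median(p)+p.max())/2,0,None)
    yy,xx=np.mgrid[v-r:v+r+1,u-r:u+r+1]; return (w*xx).sum()/w.sum(),(w*yy).sum()/w.sum()
E
python3 - <<'E'
from h import *
f=grab("top"); g=grab("scene")
sc=lambda x,y:(270+x*.24-.4,160+y*.24-.4)
s2=lambda x,y:(235+(x-500)*.2-.4,190+y*.2-.4)
D=[ray(f,*blob(f,*sc(363,411),5),.0115),ray(g,*blob(g,*s2(704,423),8),.0115)]
S=[ray(f,*blob(f,*sc(117,383),4),.0115),ray(g,*blob(g,*s2(600,158),3),.0115)]
print("D",D,"S",S)
# base ellipse in top: saturation-low dark region
h=cv2.cvtColor(f["img"],cv2.COLOR_BGR2HSV); m=((h[...,1]>100)&(h[...,0]>50)&(h[...,0]<90)).astype(np.uint8)
m=1-m; m[:165]=0;m[275:]=0;m[:,:275]=0;m[:,388:]=0
m=cv2.morphologyEx(m,cv2.MORPH_OPEN,np.ones((5,5)))
c=max(cv2.findContours(m,0,1)[0],key=cv2.contourArea)[:,0]
P=np.array([ray(f,u,v,.01)[:2] for u,v in c])
r=least_squares(lambda p:np.hypot(*(P-p[:2]).T)-p[2],[.6,.23,.127],loss='soft_l1',f_scale=.002).x;print("circle",r)
for d,s in zip(D,S):
    mid=(d+s)[:2]/2; e=(d-s)[:2]; L=np.linalg.norm(e); e/=L
    n=np.array([-e[1],e[0]]); n*=np.sign(n[0]); C=mid+n*.112*np.cos(.7)
    print("C from dots",C,"sep",L,"exp",2*.112*np.sin(.7)); 
    print(" dot dir",np.arctan2(*(d[:2]-C)[::-1]))
print("cap rays",ray(f,*sc(232,393),.08),ray(g,*s2(636,160),.074))
E
```

```text
D [array([0.51004589, 0.1725574 , 0.0115    ]), array([0.50778518, 0.1748157 , 0.0115    ])] S [array([0.52730248, 0.31585536, 0.0115    ]), array([0.52501894, 0.31824833, 0.0115    ])]
circle [0.60248512 0.23435958 0.1275368 ]
C from dots [0.60372205 0.23396453] sep 0.14433328309329477 exp 0.14430476194124278
 dot dir -2.561342714659185
C from dots [0.60145266 0.23631299] sep 0.14446425488170336 exp 0.14430476194124278
 dot dir -2.5606273586324555
cap rays [0.52459588 0.25017488 0.08      ] [0.51938078 0.25198071 0.074     ]
```

Emit:
drive_tool([
  [[46,-29,0,0,0,0.06],[92,-59,0,0,0,0.12],[137,-88,0,0,0,0.18],[183,-118,0,0,0,0.23],[229,-147,0,0,0,0.29],[275,-176,0,0,0,0.35],[320,-206,0,0,0,0.41],[366,-235,0,0,0,0.464],[366,-235,0,0,0,0.464],[366,-235,0,0,0,0.464]],
], grip=0)

```text
time_s: 1.55
tool_pos: [0.5132, 0.2949, 0.25]
tcp_rot: [-0.096, 0.995, -0.0, -0.0]
contact_force: [0.4, -0.5, 0.3]
opening: 0.0002
grasp_force: 0.0
```

Emit:
drive_tool([
  [[0,0,-40,0,0,0],[0,0,-80,0,0,0],[0,0,-120,0,0,0],[0,0,-150,0,0,0],[0,0,-175,0,0,0],[0,0,-188,0,0,0],[0,0,-188,0,0,0]],
])

```text
time_s: 2.42
tool_pos: [0.5129, 0.2952, 0.062]
tcp_rot: [-0.096, 0.995, -0.0, -0.0]
contact_force: [-0.3, 0.4, -0.0]
opening: 0.0001
grasp_force: 0.0
```

Run:
```python
from h import *
s=ctrl.sense(); print(s["tool_pos"],s["contact_force"],ctrl.tips_ahead)
g=grab("scene"); f=grab("top"); w=grab("wrist")
b=cv2.resize(g["img"][140:290,200:375],(400,343),interpolation=2)
c=cv2.resize(w["img"],(400,250))
a=cv2.resize(f["img"][140:290,250:410],(366,343),interpolation=2)
o=np.zeros((593,766,3),np.uint8);o[:343,:400]=b;o[:343,400:]=a;o[343:,:400]=c
cv2.imwrite("pics/d.png",o)
```

```text
[0.51293084 0.29522135 0.06204915] [-0.25877725  0.40277614 -0.00374211] 0.019
```

View pics/d.png

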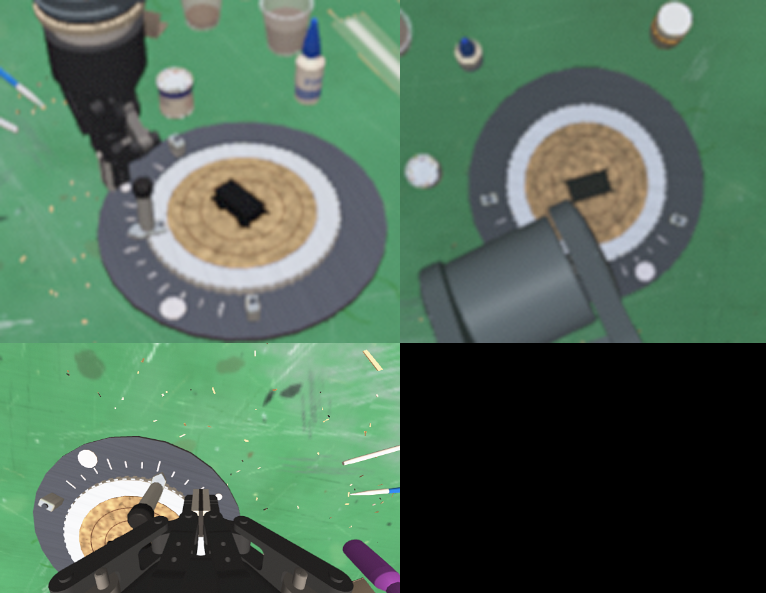

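The tool is lowered beside the lever on its +y side, clear of everything; the linkage flares out above, so I'll raise it 12 mm and approach slowly.

Emit:
drive_tool([
  [[0,0,6,0,0,0],[0.5,-2,12,0,0,0],[1,-5,12,0,0,0],[1.5,-8,12,0,0,0],[2,-11,12,0,0,0],[2.5,-13.5,12,0,0,0],[3,-16,12,0,0,0],[3,-18,12,0,0,0],[3.5,-20,12,0,0,0],[3.5,-20,12,0,0,0]],
])

```text
time_s: 3.82
tool_pos: [0.5172, 0.2747, 0.0743]
tcp_rot: [-0.096, 0.995, -0.0, -0.0]
contact_force: [0.5, -0.5, -0.3]
opening: -0.0001
grasp_force: 0.0
```

Emit:
drive_tool([
  [[0,-2,0,0,0,0],[-0.5,-4.5,0,0,0,0],[-1,-7,0,0,0,0],[-1,-10,0,0,0,0],[-1.5,-13,0,0,0,0],[-1.5,-16,0,0,0,0],[-1.5,-19,0,0,0,0],[-1.5,-22,0,0,0,0],[-1,-24,0,0,0,0],[-1,-25,0,0,0,0]],
])

```text
time_s: 5.08
tool_pos: [0.5162, 0.2497, 0.0743]
tcp_rot: [-0.096, 0.995, -0.0, 0.0]
contact_force: [-1.7, 1.0, -0.6]
opening: 0.0
grasp_force: 0.8
```

Run:
```python
from h import *
s=ctrl.sense(); print(s["tool_pos"],s["contact_force"])
g=grab("scene"); w=grab("wrist")
b=cv2.resize(g["img"][140:290,200:375],(700,600),interpolation=2)
cv2.imwrite("pics/e.png",b); cv2.imwrite("pics/w.png",w["img"])
```

```text
[0.51618571 0.24965905 0.07430296] [-1.7336465   0.96298461 -0.57847015]
```

View pics/e.png

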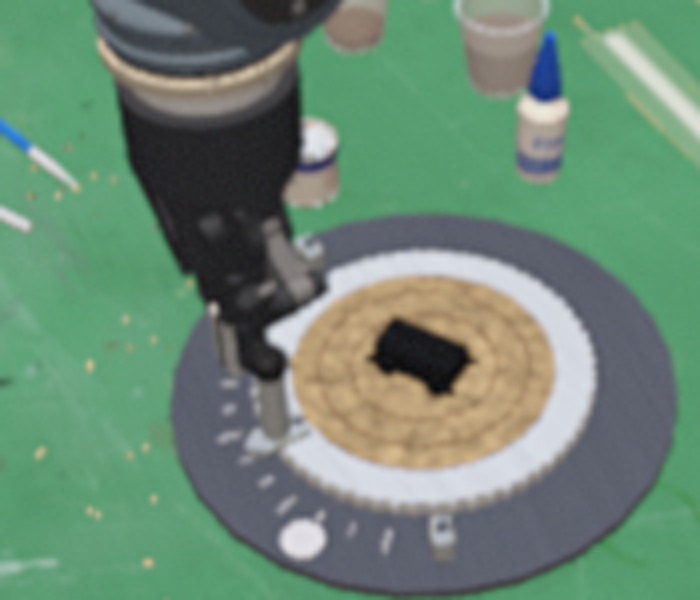

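View pics/w.png

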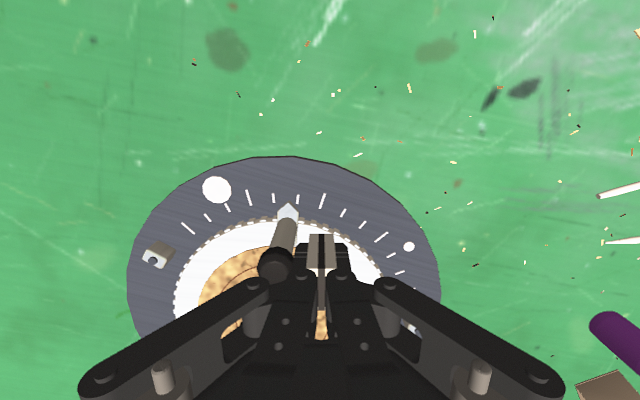

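The wrist view shows the nose tip at (289,207), the large dot at (217,189) and the small dot at (409,246). The cap touches the finger side at about (290,262). I'll measure angles in this view.

```bash
cat >> h.py <<'E'
def geom(w,dot,sm):
    d=ray(w,*blob(w,*dot,16),.0115)[:2]; s=ray(w,*blob(w,*sm,7),.0115)[:2]
    e=(d-s); L=np.linalg.norm(e); e/=L; n=np.array([-e[1],e[0]]); n*=np.sign(n[0])
    C=(d+s)/2+n*.112*np.cos(.7); return d,s,C,L
ang=lambda v:np.arctan2(v[1],v[0])%(2*np.pi)
E
python3 - <<'E'
from h import *
w=grab("wrist"); d,s,C,L=geom(w,(217,189),(409,246))
print(d,s,C,L,"dotang",ang(d-C))
for z in(.02,.023,.026):
    p=ray(w,289,206,z)[:2]; print(z,p,np.linalg.norm(p-C),ang(p-C))
E
```

```text
[0.50989191 0.17413791] [0.52664851 0.31720786] [0.60335098 0.23570808] 0.1440478852304237 dotang 3.7241243397304364
0.02 [0.50873125 0.22568733] 0.09514887191642768 3.247104797590948
0.023 [0.50754338 0.22582577] 0.09631591973856653 3.2443765490158207
0.026 [0.5063555  0.22596421] 0.0974836673044494 3.2417136438731675
```

Emit:
drive_tool([
  [[0.5,-2,0,0,0,0],[0.8,-5,0,0,0,0],[1.6,-9,0,0,0,0],[2.5,-13,0,0,0,0],[3.6,-17,0,0,0,0],[5,-21,0,0,0,0],[6.4,-24.5,0,0,0,0],[8,-28,0,0,0,0],[9.4,-30.5,0,0,0,0],[10,-31.5,0,0,0,0]],
])

```text
time_s: 6.48
tool_pos: [0.5263, 0.2181, 0.0743]
tcp_rot: [-0.096, 0.995, -0.0, 0.0]
contact_force: [-1.3, 1.4, -0.1]
opening: 0.0003
grasp_force: 0.7
```

Emit:
drive_tool([
  [[0.5,-0.5,0,0,0,0],[1,-1.5,0,0,0,0],[1.5,-2.5,0,0,0,0],[1.5,-2.5,0,0,0,0]],
])

```text
time_s: 6.98
tool_pos: [0.5277, 0.2157, 0.0743]
tcp_rot: [-0.096, 0.995, -0.0, 0.0]
contact_force: [-1.0, 1.1, -0.6]
opening: -0.0002
grasp_force: 0.4
```

Run:
```python
from h import *
s=ctrl.sense(); print(s["tool_pos"],s["contact_force"])
w=grab("wrist"); cv2.imwrite("pics/w2.png",w["img"])
print(proj(w,[[.5095,.174,.0115],[.5267,.3172,.0115]]))
```

```text
[0.52768787 0.21572754 0.07429972] [-1.00560755  1.08757082 -0.59027539]
[[267.26592812 182.74643777]
 [457.19232445 240.47424375]]
```

View pics/w2.png

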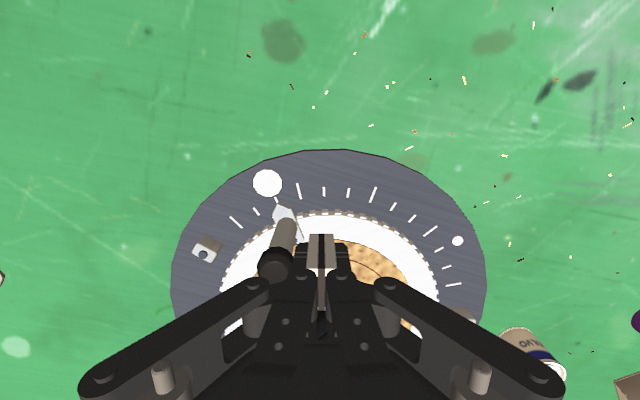

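The nose (~(277,205)) is now just short of the dot at (267,183). I'll zoom in, with the predicted nose positions marked.

Run:
```python
from h import *
w=grab("wrist"); d,s,C,L=geom(w,(267,183),(457,240)); print(C,L,ang(d-C))
x0,y0=235,165
b=cv2.resize(w["img"][y0:y0+75,x0:x0+100],(800,600),interpolation=2)
for k,a in enumerate((3.64,3.68,3.724)):
    X=[[C[0]+r*np.cos(a),C[1]+r*np.sin(a),.026] for r in(.094,.1)]+[[C[0]+.112*np.cos(a),C[1]+.112*np.sin(a),.0115]]
    p=proj(w,X); print(a,p)
    for q in p: cv2.circle(b,tuple(int(v) for v in ((q-[x0,y0]+.5)*8)),3,[(0,0,255),(255,0,0),(0,200,0)][k],-1)
cv2.imwrite("pics/z.png",b)
```

```text
[0.60298458 0.23519422] 0.14427646238214106 3.719803137595324
3.64 [[285.70024541 209.19261331]
 [282.56483972 200.95374374]
 [279.31129999 178.02206094]]
3.68 [[280.33521011 210.90749913]
 [276.80978219 202.81350653]
 [273.2161434  180.04728221]]
3.724 [[274.56178783 213.01663141]
 [270.61993414 205.10006135]
 [266.66367089 182.53657617]]
```

View pics/z.png

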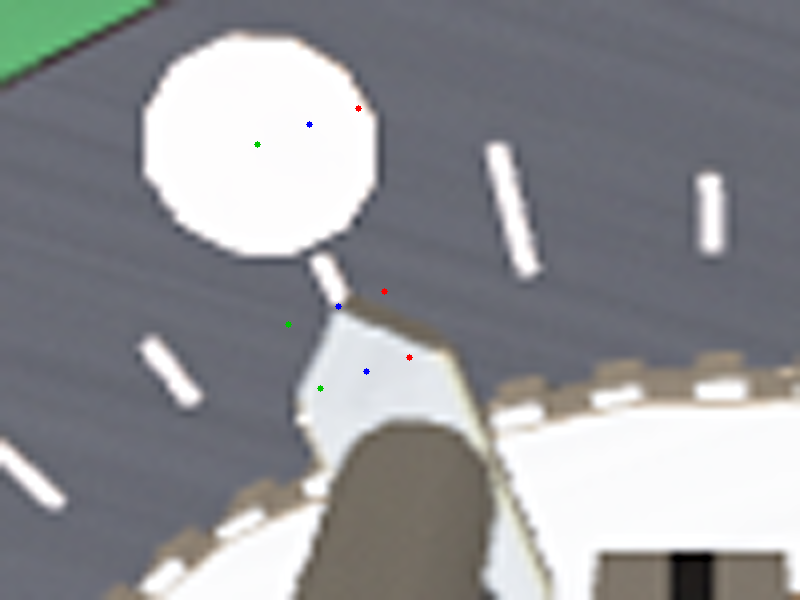

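The nose tip sits exactly on the 3.68 rad mark and the dot is at 3.721, so the post has about 3.4 mm left to go.

Emit:
drive_tool([
  [[0.4,-0.6,0,0,0,0],[0.9,-1.4,0,0,0,0],[1.4,-2.2,0,0,0,0],[1.8,-2.8,0,0,0,0],[1.8,-2.8,0,0,0,0],[1.8,-2.8,0,0,0,0]],
])

```text
time_s: 7.82
tool_pos: [0.5295, 0.213, 0.0743]
tcp_rot: [-0.096, 0.995, -0.0, 0.0]
contact_force: [0.2, 0.4, 0.2]
opening: 0.0001
grasp_force: 0.3
```

Run:
```python
from h import *
w=grab("wrist"); q=proj(w,[[.5095,.174,.0115],[.5267,.3172,.0115]]).round(); d,s,C,L=geom(w,q[0],q[1]); print(C,L,ang(d-C),ctrl.sense()["tool_pos"])
x0,y0=int(q[0][0])-35,165
b=cv2.resize(w["img"][y0:y0+75,x0:x0+100],(800,600),interpolation=2)
for k,a in enumerate((3.70,3.721,3.74)):
    X=[[C[0]+r*np.cos(a),C[1]+r*np.sin(a),.026] for r in(.094,.1)]+[[C[0]+.112*np.cos(a),C[1]+.112*np.sin(a),.0115]]
    p=proj(w,X)
    for v in p: cv2.circle(b,tuple(int(t) for t in ((v-[x0,y0]+.5)*8)),2,[(0,0,255),(255,0,0),(0,200,0)][k],-1)
cv2.imwrite("pics/z2.png",b)
```

```text
[0.60317287 0.23538113] 0.14436839986270886 3.722130673986498 [0.52950786 0.2129718  0.07431713]
```

View pics/z2.png

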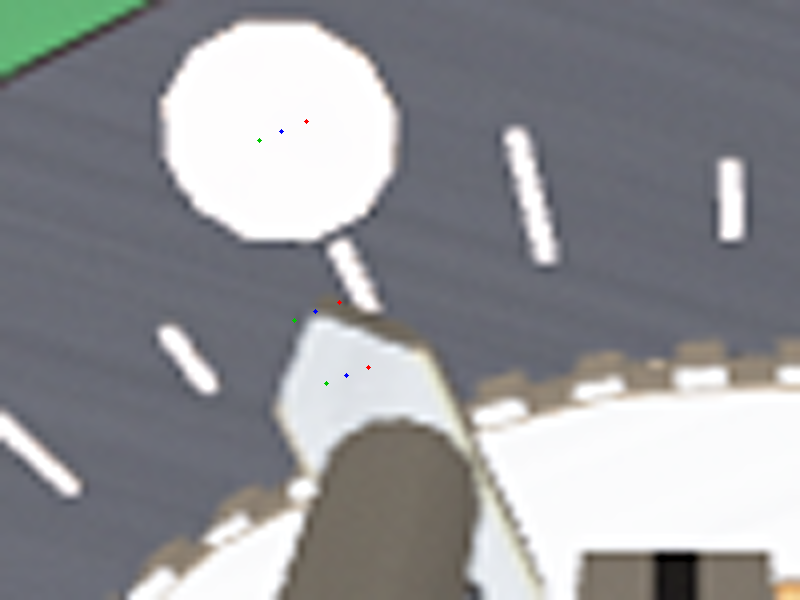

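The nose is on the dot's mark to within about 0.003 rad. I'll back away along the push normal, then go up.

Emit:
drive_tool([
  [[-1,3,0,0,0,0],[-3,11,0,0,0,0],[-5,22,0,0,0,0],[-7,32,5,0,0,0],[-8,38,30,0,0,0],[-8,40,70,0,0,0],[-8,40,110,0,0,0],[-60,90,140,0,0,0],[-110,130,150,0,0,0],[-150,170,150,0,0,0]],
])

```text
time_s: 9.12
tool_pos: [0.3861, 0.3768, 0.2253]
tcp_rot: [-0.096, 0.995, 0.001, 0.001]
contact_force: [0.6, 1.2, -0.4]
opening: 0.0002
grasp_force: 0.0
```

Emit:
drive_tool([
  [[-40,40,0,0,0,0],[-80,80,0,0,0,0],[-110,110,0,0,0,0],[-110,110,0,0,0,0],[-110,110,0,0,0,0]],
])

```text
time_s: 9.75
tool_pos: [0.2775, 0.4852, 0.2239]
tcp_rot: [-0.096, 0.995, -0.0, 0.0]
contact_force: [0.4, -0.8, -0.3]
opening: 0.0
grasp_force: 0.0
```

Run:
```python
from h import *
f=grab("top"); g=grab("scene"); print(ctrl.sense()["tool_pos"])
a=f["img"][140:280,250:400].copy()
a=cv2.resize(a,(400,373),interpolation=2)
b=cv2.resize(g["img"][140:290,200:375],(400,343),interpolation=2)
c=[.6037,.23396]
z=cv2.resize(f["img"][225:270,320:372],(400,346),interpolation=2)
for a_,o,col in((3.7218,0,(255,0,0)),):
    for r,h in((.083,.08),(.1,.026),(.112,.0115)):
        q=proj(f,[[c[0]+r*np.cos(a_),c[1]+r*np.sin(a_),h]])[0]; cv2.circle(z,tuple(int(v) for v in (q-[320,225]+.5)*[400/52,346/45]),3,col,-1)
zz=cv2.resize(g["img"][225:290,240:315],(400,346),interpolation=2)
o=np.zeros((600,800,3),np.uint8); 
o[:300,:400]=cv2.resize(a,(400,300)) ;o[:300,400:]=b[43:343];o[300:,:400]=z[46:346];o[300:,400:]=zz[:300]
cv2.imwrite("pics/end.png",o)
```

```text
[0.27812013 0.48476811 0.22389223]
```

View pics/end.png

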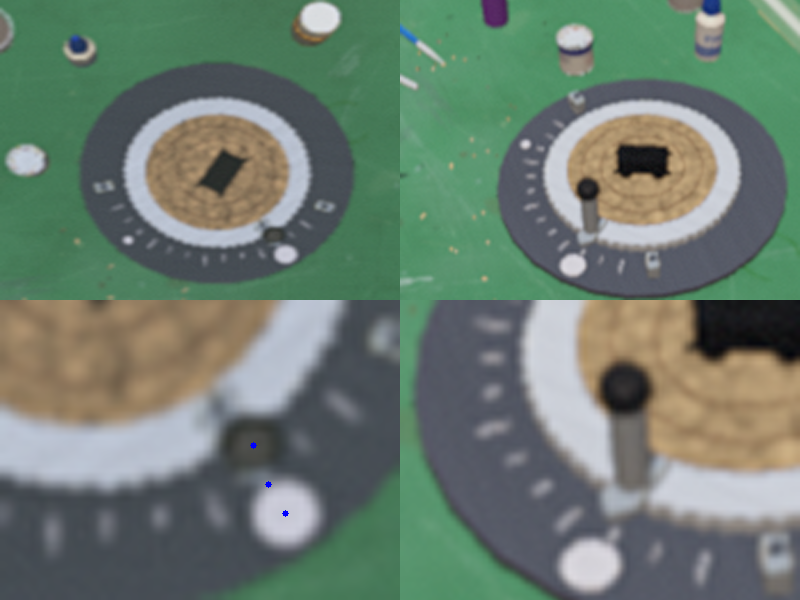

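The top view puts the cap centre and the dot on the predicted marks. The lever stayed put when I backed away, the wagon rode round in the middle, and the bottle, jar and tin haven't moved. Handing in.

```bash
python3 -c "
from station import ctrl
print(ctrl.job_done())"
```

```text
the job is handed in; nothing more can be done
None
```

The lever was pushed, not gripped, until its nose aimed at the middle of the large white dot (within about 0.003 rad by the wrist camera); the wagon rode round untouched, the bottle, jar and tin stayed put, and the job was handed in at about 10 s with the arm backed away.

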